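# Free a casting from the bench centres: unlock and hold back the sprung centre

### The job

The grey casting has been held between the bench centres for sanding and is to be lifted out by a colleague. Back off the tailstock's lock by turning its handwheel one full turn anticlockwise (seen from above) by the crank handle, then take the round knob behind the tailstock and draw the sprung centre straight back until the ring groove on its rod has just come out at the tailstock's rear face. Finish still holding the knob there against the spring, without disturbing the casting on its rests.

Things in the scene. Friction and masses are not known exactly. Their poses are not given: they have to be found in the camera images.
- bench_centres: bench centres, fixed: dark steel bed 120 x 430 x 22 mm with two grey stocks; origin at the middle of the bed's underside, z up. The centre line runs along its y axis, 100 mm above the table. Plain headstock at the +y end; tailstock at the -y end, y -205 to -125 mm, 104 mm wide at the foot, barrel 50 mm across. Its casing reaches 141 mm high, below the wheel.
- casting: loose grey two-lobed primed casting, 84 x 195 x 56 mm, 0.3 kg, lying along the centre line on the padded rests, 72 mm above the table; origin at the centre of its underside. Leave it lying there.
- wheel_axis (a point): point on the vertical axis of the lock handwheel, 25 mm above the wheel's rim, at the same height as the middle of the crank handle; 165 mm from the bed's middle towards the tail end. It rises 6 mm per turn with the screw.
- crank_handle: upright revolving black handle on the handwheel's rim, 18 mm thick, 42 mm high, free to spin about itself; origin at its middle, about 0.196 m above the table and 34 mm from the wheel axis. The wheel is an aluminium disc 92 mm across and 12 mm thick, whose top lies 25 mm below this origin.
- lock_wheel (a joint): turn of the handwheel, rad, growing anticlockwise seen from above; 0 is tight (handle then towards the bed's -x), starts between 0 and 0.4, stops at 7.6. Turning takes about 0.1 N m. The screw's point sits in a keyway of the rod and blocks the rod until the wheel has passed about 5.3 rad.
- pull_knob: round black knob on the rear end of the sprung rod, 32 mm across, 28 mm long along the rod plus a thinner neck, axis level along the bench centres' y; origin on the axis in its thick part, 100 mm above the table, 78 mm behind the tailstock's rear face when the rod is home. Nothing near it but flat things under 45 mm high. It draws straight back along the bench centres' -y.
- rear_face (a point): centre of the tailstock's rear face (brass bush 29 mm across), where the 16 mm steel rod comes out; its axes are those of the bench centres. Fixed.
- centre_rod (a joint): how far the sprung centre is drawn back, m: 0 home (as at the start), end stop at 0.065. The spring pulls home with 5 N at 0, rising by 1.5 N per cm. The 3 mm wide dark ring groove lies hidden inside the tailstock at 0, begins to show at 0.039 and has just come out whole at 0.042.

How it is judged:
On the way, in this order (a step that is already met when the one before it is completed fails the run):
1. the lock handwheel is backed off by a full turn, the centre still home (value of joint lock_wheel above 5.9 rad and value of joint centre_rod below 0.01 m), for 0.2 s.
2. the sprung centre is drawn back to its groove by the knob (value of joint centre_rod between 0.037 and 0.049 m and contact force between the fingers and pull_knob above 2 N), for 0.3 s.
At the end, for the whole second after the job is handed in: The fingers hold the knob and keep the sprung centre drawn back 37 to 49 mm (groove just out at 42 mm), at rest; the lock handwheel stands at least 5.9 rad from tight; the casting is within 15 mm of where it lay (all of step 2 and velocity of joint centre_rod between -0.01 and 0.01 m/s and value of joint lock_wheel above 5.9 rad and distance of casting from where it was at the start of the episode below 0.015 m); the arm keeps its last pose, push and grip.
It fails at once if the casting is knocked about (distance of casting from where it was at the start of the episode above 0.03 m or angle between casting's own z axis and vertical above 0.4 rad).
It also fails if it takes over 58 s, if anything falls off the work surface, if the arm or the gripper's body presses on something with over 40 N, if the wrist force passes 120 N, or if a joint passes its speed limit or range.

### The arm

A 6-joint arm with a two-finger parallel gripper is mounted at the origin on the work surface; the furniture and walls round the work are solid. World frame = base frame: x ahead of the robot, y to its left, z up, the work surface at z = 0. Lengths are in m, angles in rad, forces in N, time in s.
With the tool pointing down it reaches from about 0.35 to 0.975 m from the base axis. Payload 4.9 kg.
Tool frame: the origin (TCP) lies between the finger pads; the fingertips stand 25 mm ahead of it and the grasp point (between the pads) lies 6 mm ahead of it (manip.tcp_to_tips is the z of the fingertips in the tool frame, in m); z points along the fingers, y is the line along which they close (so a half turn about z gives the same grasp; the last joint's range is limited). The gripper opens to 85 mm and grips with 20 to 120 N. Pads are 22 mm wide; open, the fingers measure 114 mm over their backs; the gripper's body (76 mm by 85 mm) begins 54 mm behind the grasp point. The pads swing forward as they close: fully open they stand 13 mm farther back than shut.
Start: joints at [1.16, 0.053, 1.613, -0, 1.476, -0.119], TCP at [0.18, 0.599, 0.256] pointing down, gripper open.
Joint ranges: [-3.01, 3.01], [-1.01, 2.22], [0.06, 2.58], [-1.02, 4.17], [0.09, 2.62], [-3.14, 3.14]. Speed limits (rad/s): [2.57, 2.57, 3.14, 3.14, 3.14, 3.14].

### API

Orientations are given as a unit quaternion [w, x, y, z].
In Python, from plant import manip gives the robot as it stands. The module is installed in compiled form; this text tells all that it offers.
- The arm moves only by the tool arm_command, never from a script. Its argument "moves" is a list of rows, each a list of 3 entries, a list of its own where there are three numbers: the opening, from -1 (shut) to 1 (fully open), then the shift along the tool's x, y, z in units of 0.15 m (1.0 is 0.15 m), then the turn about the tool's z in units of 2 pi rad (1.0 is 2 pi rad). A call has 1 to 20 rows; each row is the pose to reach, as a shift and turn from the pose commanded when the call began, along the tool's axes at that moment, turning the shorter way round; what a row does not reach only later rows make up. A row lasts 1/12 s, in which the tool goes at most 41.7 mm and 7.16 degrees, less where a joint would pass 70% of its speed; a pose out of reach is approached as far as the arm can. A call with a number of a shift or a turn outside -1 to 1 is refused whole. A call with a gripper value outside its range is refused whole. The fingers move at their own pace and stop on an object; the grip force is fixed at half the most. Time passes only in rows, so rows that repeat a pose let the fingers close. It gives the time, the measured TCP pose, the force, the opening and the grip force at its end, in the units of the state.
- manip.state(): the state, without advancing time (a new reading comes with each control period).
- manip.grab_frame(name): name is "scene" or "side" or "wrist"; returns a dict with "frame" (480x640x3 uint8, red, green, blue), "fx", "fy", "cx", "cy" (pixels), "R" (3x3) and "t" (3): a world point X has camera coordinates R X + t. Camera axes: x right, y down, z forward; pixel columns grow to the right and rows downward; lengths in m; the calibration is good to about 2 mm. A picture is of the moment at which its call begins. There is no depth.
- manip.job_done(): hands the job in; it is judged then, once.
Trained networks look in a picture, given as the dict that the camera call returned (one of the last four; its "shot" number tells which), for a name from the list of things; names that differ only in an ending like _2 or _b are one class to them, and where a whole thing is asked for, a point or a joint stands for the part that bears it (a point fixed in the world has none). Each returns a list of dicts, best first, with "confidence" (0 to 1); they miss things now and then, are a little off and sometimes report something else, mostly with a low value. They report only what shows in the picture. A call takes as long as a camera call.
- manip.search_frame(picture, target): "extent" ([left, top, right, bottom] in pixels, round what is visible of it).
The state is a dict: "time": time; "joint_pos": joint angles; "joint_vel": joint speeds; "joint_efforts": joint torques, N m; "tool_pos": TCP position; "tool_rot": TCP orientation; "contact_force": force on the tool from outside, world axes, zero at the start; "ft_torque": the same for the moment, N m; "gripper_width": opening from 0.0 (shut) to 1.0 (fully open); "grasp_force": force on a finger pad.
Only numpy, scipy, OpenCV 4.12 (cv2) and the standard library are available. Lean on these libraries where they do the work, as an engineer would, in place of code of your own. Each camera call takes 0.05 s, during which the arm holds its last target. There are 200 camera calls.

## Working session

There is one attempt and no reset: what is moved stays moved. The work goes in short steps, Python scripts to look and compute and a tool call to move; the robot and the scene stay as the last step left them, time stands still between calls to the robot, and variables do not carry over. Pictures are saved under pics/ and viewed, at most 10 in all, crops included, and the job is handed in when it is done.

Besides the shell and the picture viewer there is one more tool, called after "Request:" as name(argument=value, ...), one argument or row to a line, values as JSON. arm_command: Moves the arm, as the interface text tells. Shifts and turns lie within -1 to 1; 1 stands for 0.15 m of shift or 2 pi rad of turn. Its arguments: {"type":"object","properties":{"moves":{"type":"array"}},"required":["moves"]}

```bash
mkdir -p pics; python3 - <<'E'
from plant import manip
import cv2,numpy as np,pickle
s=manip.state(); print(s["time"],s["tool_pos"],s["tool_rot"],s["gripper_width"])
fr={}
for n in ("scene","side"):
    f=manip.grab_frame(n); fr[n]=f
    cv2.imwrite(f"pics/{n}0.png",f["frame"][:,:,::-1])
    print(n,f["fx"],f["cx"],f["cy"],np.round(f["R"],3).tolist(),np.round(f["t"],3).tolist())
    for t in ("crank_handle","pull_knob","wheel_axis","rear_face","bench_centres","casting"):
        print(t,[(np.round(d["extent"],1).tolist(),round(d["confidence"],2)) for d in manip.search_frame(f,t)[:2]])
pickle.dump(fr,open("fr0.pkl","wb"))
E
```

```text
0.0 [0.17958916 0.59803481 0.25503318] [-2.54769971e-04  1.45402596e-01  9.89372007e-01 -1.02575456e-03] 1.0048428090264159
scene 497.9995108161387 315.2487750237744 239.6180893125626 [[-0.82, -0.571, 0.022], [-0.358, 0.484, -0.799], [0.446, -0.663, -0.601]] [0.401, 0.341, 0.668]
crank_handle [([340.6, 214.0, 351.1, 239.9], 0.75), ([158.2, 213.4, 365.4, 480.0], 0.51)]
pull_knob [([307.6, 218.7, 360.7, 286.4], 0.8)]
wheel_axis [([296.3, 212.9, 350.6, 257.2], 0.97)]
rear_face [([158.9, 213.3, 359.0, 480.0], 0.64)]
bench_centres [([157.3, 216.2, 360.4, 480.0], 0.67)]
casting [([228.1, 281.0, 318.6, 379.8], 0.98)]
side 449.39965962668333 319.3962253007329 230.18890035377046 [[0.979, -0.203, -0.0], [-0.087, -0.417, -0.905], [0.184, 0.886, -0.426]] [-0.554, 0.164, 0.855]
crank_handle [([278.6, 202.7, 287.9, 226.1], 0.54)]
pull_knob [([309.6, 266.6, 337.6, 303.6], 0.77)]
wheel_axis [([275.4, 203.8, 323.9, 241.5], 0.78)]
rear_face [([237.9, 192.3, 341.7, 322.8], 0.83), ([307.5, 268.0, 338.8, 303.4], 0.24)]
bench_centres [([239.0, 190.8, 340.9, 320.8], 0.7), ([278.1, 201.8, 327.0, 241.5], 0.64)]
casting [([254.3, 205.7, 296.7, 250.1], 0.85)]
```

View pics/scene0.png

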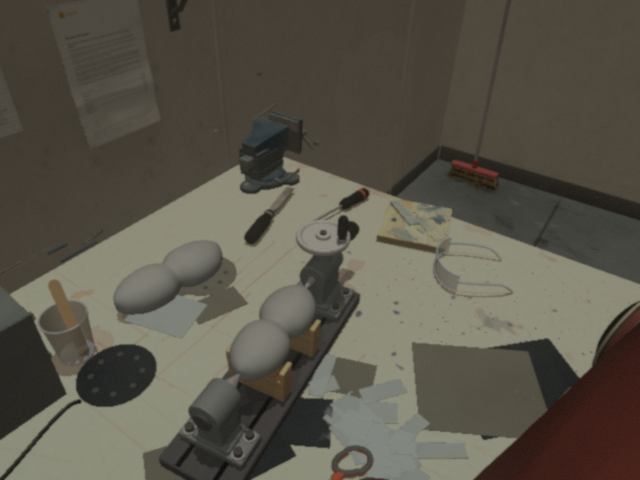

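View pics/side0.png

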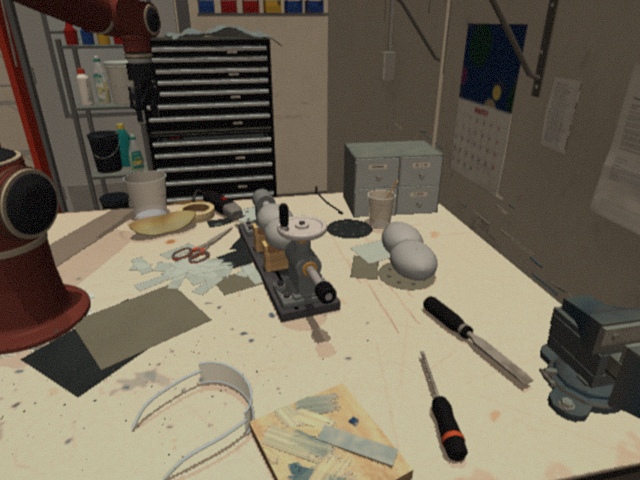

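The scene view shows the tailstock wheel at about (322,237), its black handle at (343,228) and the dark knob beyond at (352,231). The side view shows the wheel at (302,229), the handle at (284,215) and the knob at (325,293). I'll fit the bench pose to these points.

```bash
cat > h.py <<'E'
import numpy as np
from scipy.optimize import least_squares
def proj(f,X):
    c=np.asarray(f["R"])@X+np.asarray(f["t"]); return np.array([f["fx"]*c[0]/c[2]+f["cx"],f["fy"]*c[1]/c[2]+f["cy"]])
def w(p,b):
    c,s=np.cos(p[2]),np.sin(p[2]); return np.array([p[0]+c*b[0]-s*b[1],p[1]+s*b[0]+c*b[1],b[2]])
def hand(q,r=.034,z=.196): return np.array([-r*np.cos(q),-.165-r*np.sin(q),z+.006*q/6.283])
KNOB=np.array([0,-.283,.1]); DISC=np.array([0,-.165,.165])
E
python3 - <<'E'
from h import *
import pickle,cv2
fr=pickle.load(open("fr0.pkl","rb"))
obs=[("side","h",(283.6,214.5)),("scene","h",(344.5,227)),("side",DISC,(302,230)),("scene",DISC,(322,238)),("side",KNOB,(324.5,293)),
("side",np.array([-.06,-.215,0]),(283,319))]
def res(p): return np.concatenate([proj(fr[n],w(p,hand(p[3]) if isinstance(b,str) else b))-u for n,b,u in obs])
for y0 in (0,1.5,-1.5,3):
    r=least_squares(res,[.5,.4,y0,.2],loss="soft_l1"); print(r.cost,r.x,np.round(res(r.x).reshape(-1,2),1).tolist())
    if y0==0 or r.cost<best.cost: best=r
p=best.x; np.save("p.npy",p)
for b in (hand(p[3]),KNOB,DISC): print(w(p,b))
for n in fr:
    im=fr[n]["frame"][:,:,::-1].copy()
    for b in [(-.06,-.215,0),(.06,-.215,0),(-.06,.215,.022),(.06,.215,.022),(-.06,-.215,.022),(0,-.205,.1),(0,-.283,.1),tuple(DISC),tuple(hand(p[3]))]:
        u=proj(fr[n],w(p,np.array(b))); cv2.circle(im,tuple(int(v) for v in np.round(u)),2,(0,0,255),-1)
    fr[n]["im"]=im
a=fr["side"]["im"][170:340,220:360]; b=fr["scene"]["im"][200:480,150:380]
cv2.imwrite("pics/fit.png",np.hstack([cv2.resize(a,(400,486)),cv2.resize(b,(399,486))]))
E
```

```text
11.161080708912257 [0.49499197 0.10368535 0.15291276 0.04370823] [[-0.0, 0.1], [-2.2, -0.7], [-0.3, -2.8], [0.5, -1.7], [0.1, -3.0], [-1.9, 4.0]]
11.161080698975493 [0.49499216 0.1036852  0.15291194 0.04369933] [[-0.0, 0.1], [-2.2, -0.7], [-0.3, -2.8], [0.5, -1.7], [0.1, -3.0], [-1.9, 4.0]]
11.161080699136784 [0.49499215 0.1036852  0.15291197 0.04369956] [[-0.0, 0.1], [-2.2, -0.7], [-0.3, -2.8], [0.5, -1.7], [0.1, -3.0], [-1.9, 4.0]]
11.161080698548425 [0.49499217 0.10368519 0.15291188 0.04369869] [[-0.0, 0.1], [-2.2, -0.7], [-0.3, -2.8], [0.5, -1.7], [0.1, -3.0], [-1.9, 4.0]]
[ 0.48677946 -0.06603133  0.19604173]
[ 0.53809779 -0.1760127   0.1       ]
[ 0.52012443 -0.05938955  0.165     ]
```

View pics/fit.png

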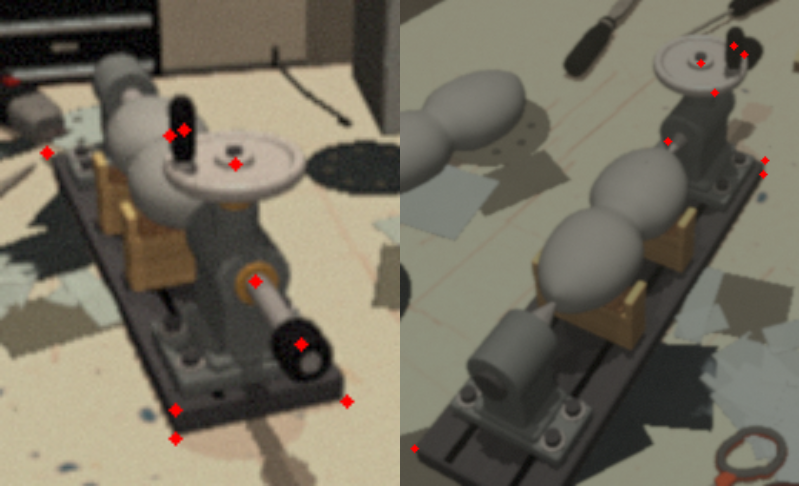

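The fit holds: the red dots land on the bed corners, bush, knob and wheel, and the handle is within about 2 px. Next I'll go above the wheel to refine it with the wrist camera.

Request:
arm_command(
  moves=[
    [1,[0,0,-0.7],0],
    [1,[0,0,-0.7],0],
    [1,[0,0,-0.7],0],
    [1,[-0.84,-0.93,-0.7],0],
    [1,[-0.84,-0.93,-0.7],0],
    [1,[-0.84,-0.93,-0.7],0],
    [1,[-0.84,-0.93,-0.7],0],
    [1,[-0.84,-0.93,-0.7],0],
    [1,[-0.84,-0.93,-0.7],0],
    [1,[-0.84,-0.93,-0.7],0],
  ],
)

```text
time: 1.53
tool_pos: [0.2608, 0.4281, 0.3618]
tool_rot: [0.0, 0.146, 0.989, 0.001]
contact_force: [-1.0, 0.4, 0.1]
gripper_width: 1.002
grasp_force: 0.0
```

Request:
arm_command(
  moves=[
    [1,[-0.84,-0.93,0],0],
    [1,[-0.84,-0.93,0],0],
    [1,[-0.84,-0.93,0],0],
    [1,[-0.84,-0.93,0],0],
    [1,[-0.84,-0.93,0],0],
    [1,[-0.84,-0.93,0],0],
    [1,[-0.84,-0.93,0],0],
  ],
)

```text
time: 2.12
tool_pos: [0.3412, 0.259, 0.3614]
tool_rot: [-0.0, 0.146, 0.989, 0.0]
contact_force: [0.6, 0.8, 0.6]
gripper_width: 1.0
grasp_force: 0.0
```

Request:
arm_command(
  moves=[
    [1,[-0.84,-0.93,0],0],
    [1,[-0.84,-0.93,0],0],
    [1,[-0.84,-0.93,0],0],
    [1,[-0.84,-0.93,0],0],
    [1,[-0.84,-0.93,0],0],
    [1,[-0.84,-0.93,0],0],
    [1,[-0.84,-0.93,0],0],
  ],
)

```text
time: 2.7
tool_pos: [0.4218, 0.0898, 0.3611]
tool_rot: [-0.001, 0.145, 0.989, 0.0]
contact_force: [-0.1, 0.2, -0.4]
gripper_width: 0.998
grasp_force: 0.0
```

Request:
arm_command(
  moves=[
    [1,[-0.84,-0.93,0],0.179],
    [1,[-0.84,-0.93,0],0.179],
    [1,[-0.84,-0.93,0],0.179],
    [1,[-0.84,-0.93,0],0.179],
    [1,[-0.84,-0.93,0],0.179],
    [1,[-0.84,-0.93,0],0.179],
    [1,[-0.84,-0.93,0],0.179],
    [1,[-0.84,-0.93,0],0.179],
    [1,[-0.84,-0.93,0],0.179],
    [1,[-0.84,-0.93,0],0.179],
    [1,[-0.84,-0.93,0],0.179],
  ],
)

```text
time: 3.62
tool_pos: [0.5024, -0.0788, 0.3613]
tool_rot: [-0.0, 0.648, 0.762, 0.0]
contact_force: [0.3, -0.6, -0.0]
gripper_width: 0.998
grasp_force: 0.0
```

```bash
python3 - <<'E'
from plant import manip
from h import *
import cv2,pickle
s=manip.state(); print(s["time"],s["tool_pos"],s["tool_rot"],s["joint_pos"])
f=manip.grab_frame("wrist"); pickle.dump(f,open("w1.pkl","wb")); cv2.imwrite("pics/w1.png",f["frame"][:,:,::-1])
for t in ("crank_handle","pull_knob","wheel_axis"): print(t,[(np.round(d["extent"],1).tolist(),round(d["confidence"],2)) for d in manip.search_frame(f,t)[:2]])
p=np.load("p.npy")
for b in (hand(p[3]),DISC,KNOB): print(proj(f,w(p,b)))
print("cam",-np.asarray(f["R"]).T@f["t"])
E
```

```text
3.6167 [ 0.50236382 -0.07878656  0.36129609] [-1.71696704e-04  6.48065546e-01  7.61584518e-01  2.00519077e-04] [-3.02260196e-01 -2.69145651e-01  1.73818896e+00  5.06173993e-04
  1.67270805e+00 -4.62921719e-01]
crank_handle [([289.8, 185.0, 319.1, 223.5], 0.92), ([322.5, 99.7, 356.3, 324.1], 0.32)]
pull_knob [([325.1, 101.6, 360.8, 323.7], 0.72)]
wheel_axis [([290.3, 130.1, 412.3, 251.5], 0.76)]
[302.58376524 203.03811018]
[350.06611464 192.66059272]
[343.21758887 299.74311831]
cam [ 0.49180751 -0.0037723   0.47869287]
```

View pics/w1.png

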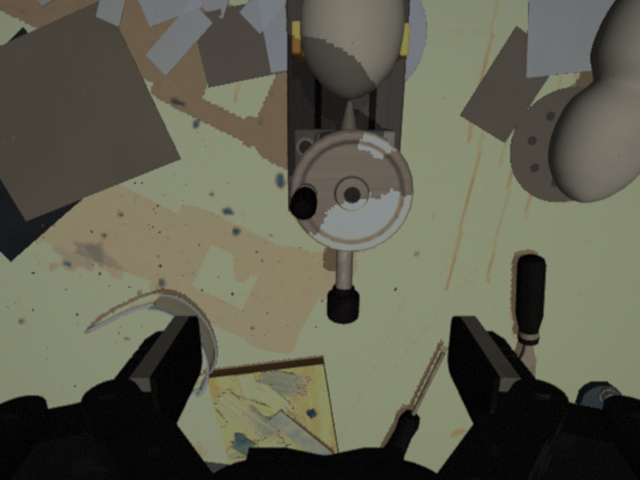

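The wrist view shows the wheel rim circle centred at (352,191), the handle at about (304,203) and the knob at (343,305). The bed edges run parallel to the image columns. I'll refit with these included.

```bash
python3 - <<'E'
from h import *
import pickle
fr=pickle.load(open("fr0.pkl","rb")); fr["w"]=pickle.load(open("w1.pkl","rb"))
RIM=np.array([0,-.165,.170])
obs=[("side","h",(283.6,214.5),1),("scene","h",(344.5,227),.7),("side",DISC,(302,229),1),("scene",DISC,(322,237),1),("side",KNOB,(324.5,292),1),
("side",np.array([-.06,-.215,0]),(283,320),.5),("w","h",(304.5,202.5),2),("w",RIM,(352,191),3),("w",np.array([0,-.283,.1]),(343,303),1.5)]
def res(p,k=0): return np.concatenate([(proj(fr[n],w(p,hand(p[3]) if isinstance(b,str) else b))-u)*(1 if k else g) for n,b,u,g in obs])
r=least_squares(res,np.load("p.npy"),loss="soft_l1"); p=r.x; np.save("p2.npy",p)
print(p,np.round(res(p,1).reshape(-1,2),1).tolist())
for b in (hand(p[3]),RIM,KNOB): print(w(p,b))
E
```

```text
[0.49747496 0.10613317 0.14234572 0.10319732] [[0.6, -0.1], [-2.9, -0.8], [-0.1, -2.3], [-0.6, -0.2], [-0.4, -2.6], [-2.0, 2.1], [-0.2, 0.0], [0.0, 0.2], [0.1, -5.2]]
[ 0.48790258 -0.06546283  0.19609855]
[ 0.52088276 -0.05719801  0.17      ]
[ 0.53762289 -0.17400455  0.1       ]
```

Request:
arm_command(
  moves=[
    [0.2,[0.103,-0.081,0.5],0],
    [0.2,[0.103,-0.081,0.5],0],
    [0.2,[0.103,-0.081,0.5],0],
    [0.2,[0.103,-0.081,0.5],0],
    [0.2,[0.103,-0.081,0.8],0],
    [0.2,[0.103,-0.081,0.8],0],
    [0.2,[0.103,-0.081,0.8],0],
    [0.2,[0.103,-0.081,0.8],0],
  ],
)

```text
time: 4.48
tool_pos: [0.4892, -0.068, 0.2447]
tool_rot: [0.002, 0.65, 0.76, 0.001]
contact_force: [-0.6, 0.0, -0.1]
gripper_width: 0.6
grasp_force: 0.0
```

```bash
python3 - <<'E'
from plant import manip
from h import *
import cv2,pickle
s=manip.state(); print(s["time"],s["tool_pos"],s["gripper_width"])
f=manip.grab_frame("wrist"); pickle.dump(f,open("w2.pkl","wb")); cv2.imwrite("pics/w2.png",f["frame"][:,:,::-1])
p=np.load("p2.npy")
print(proj(f,w(p,hand(p[3]))),proj(f,w(p,[0,-.165,.171])))
print(manip.search_frame(f,"crank_handle")[:2])
E
```

```text
4.4833 [ 0.48917589 -0.06804586  0.24465511] 0.599781816949919
[318.50704761 289.26518021] [389.72382176 261.84191873]
[{'extent': [294.3, 257.1, 339.8, 326.9], 'confidence': 0.56}]
```

View pics/w2.png

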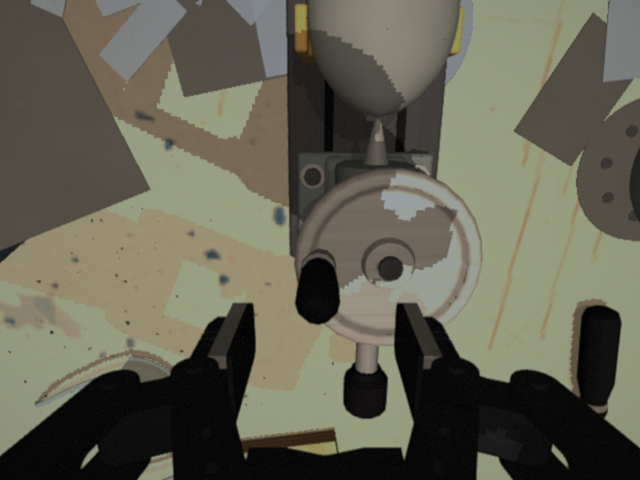

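The handle centre is at (318,290), on its predicted pixel and between the open pads. I'll lower the gripper and close it.

Request:
arm_command(
  moves=[
    [0.2,[0,0,0],0],
    [0.2,[0,0,0.12],0],
    [0.2,[0,0,0.24],0],
    [0.2,[0,0,0.24],0],
    [-0.2,[0,0,0.24],0],
    [-0.4,[0,0,0.24],0],
    [-0.5,[0,0,0.24],0],
    [-0.6,[0,0,0.24],0],
    [-0.8,[0,0,0.24],0],
    [-1,[0,0,0.24],0],
    [-1,[0,0,0.24],0],
    [-1,[0,0,0.24],0],
    [-1,[0,0,0.24],0],
    [-1,[0,0,0.24],0],
  ],
)

```text
time: 5.75
tool_pos: [0.4868, -0.068, 0.2074]
tool_rot: [-0.001, 0.65, 0.76, -0.001]
contact_force: [-8.4, -1.7, 6.9]
gripper_width: 0.197
grasp_force: 58.3
```

```bash
python3 - <<'E'
from plant import manip
s=manip.state(); print({k:s[k].round(4) if hasattr(s[k],'round') else s[k] for k in ("time","tool_pos","tool_rot","contact_force","ft_torque","gripper_width","grasp_force")})
E
```

```text
{'time': 5.75, 'tool_pos': array([ 0.4868, -0.068 ,  0.2074]), 'tool_rot': array([-5.000e-04,  6.505e-01,  7.595e-01, -1.500e-03]), 'contact_force': array([-8.3838, -1.679 ,  6.9024]), 'ft_torque': array([-0.1336,  1.4496,  0.0105]), 'gripper_width': 0.1973883802839583, 'grasp_force': 58.30057919025421}
```

The handle is held at a width of about 17 mm. I'll compute the circular path in tool units.

```bash
cat > circ.py <<'E'
import sys,numpy as np
d0,d1,n,bx,by,bz=map(float,sys.argv[1:]); ps0=.089+d0  # bias in mm, tool axes
for i in range(1,int(n)+1):
    D=(d1-d0)*i/n; k=i/n; s=.034/.15
    print([-1,[round(-s*(np.sin(ps0+D)-np.sin(ps0))+k*bx/150,3),round(s*(np.cos(ps0)-np.cos(ps0+D))+k*by/150,3),round(-.04*D/6.283+k*bz/150,3)],0],end=", ")
E
python3 circ.py 0 1.57 12 0 -1 -1
```

```text
[-1, [np.float64(-0.029), np.float64(0.004), -0.001], 0], [-1, [np.float64(-0.058), np.float64(0.012), -0.003], 0], [-1, [np.float64(-0.085), np.float64(0.023), -0.004], 0], [-1, [np.float64(-0.11), np.float64(0.038), -0.006], 0], [-1, [np.float64(-0.133), np.float64(0.056), -0.007], 0], [-1, [np.float64(-0.154), np.float64(0.077), -0.008], 0], [-1, [np.float64(-0.171), np.float64(0.1), -0.01], 0], [-1, [np.float64(-0.185), np.float64(0.126), -0.011], 0], [-1, [np.float64(-0.196), np.float64(0.153), -0.012], 0], [-1, [np.float64(-0.203), np.float64(0.181), -0.014], 0], [-1, [np.float64(-0.206), np.float64(0.21), -0.015], 0], [-1, [np.float64(-0.206), np.float64(0.239), -0.017], 0],
```

Request:
arm_command(
  moves=[
    [-1,[-0.029,0.004,-0.001],0],
    [-1,[-0.058,0.012,-0.003],0],
    [-1,[-0.085,0.023,-0.004],0],
    [-1,[-0.11,0.038,-0.006],0],
    [-1,[-0.133,0.056,-0.007],0],
    [-1,[-0.154,0.077,-0.008],0],
    [-1,[-0.171,0.1,-0.01],0],
    [-1,[-0.185,0.126,-0.011],0],
    [-1,[-0.196,0.153,-0.012],0],
    [-1,[-0.203,0.181,-0.014],0],
    [-1,[-0.206,0.21,-0.015],0],
    [-1,[-0.206,0.239,-0.017],0],
    [-1,[-0.206,0.239,-0.017],0],
    [-1,[-0.206,0.239,-0.017],0],
  ],
)

```text
time: 6.92
tool_pos: [0.5286, -0.0942, 0.2093]
tool_rot: [0.002, 0.651, 0.759, -0.001]
contact_force: [1.3, -5.4, -0.9]
gripper_width: 0.192
grasp_force: 58.5
```

```bash
sed -i 's/round(/float(round(/;' circ.py; sed -i 's/\[-1,\[float(round(\(.*\),3),round/[-1,[round(\1,3),round/' circ.py; cat > st.py <<'E'
from plant import manip
import numpy as np
s=manip.state(); print({k:np.round(s[k],4).tolist() for k in ("time","tool_pos","tool_rot","contact_force","ft_torque","gripper_width","grasp_force","joint_pos")})
E
python3 st.py; sed -i 's/^import sys,numpy as np/import sys,math as np/' circ.py; python3 circ.py 1.57 3.14 12 0 0 0
```

```text
{'time': 6.9167, 'tool_pos': [0.5286, -0.0942, 0.2093], 'tool_rot': [0.0023, 0.6507, 0.7594, -0.0009], 'contact_force': [1.3449, -5.3525, -0.9061], 'ft_torque': [-0.8568, -0.0264, -0.0172], 'gripper_width': 0.1925, 'grasp_force': 58.5025, 'joint_pos': [-0.3134, -0.127, 1.8673, -0.0035, 1.3979, -0.4667]}
[-1, [0.005, 0.029, -0.001], 0], [-1, [0.013, 0.058, -0.002], 0], [-1, [0.025, 0.085, -0.002], 0], [-1, [0.04, 0.11, -0.003], 0], [-1, [0.059, 0.133, -0.004], 0], [-1, [0.08, 0.154, -0.005], 0], [-1, [0.104, 0.171, -0.006], 0], [-1, [0.13, 0.186, -0.007], 0], [-1, [0.158, 0.196, -0.007], 0], [-1, [0.186, 0.203, -0.008], 0], [-1, [0.216, 0.206, -0.009], 0], [-1, [0.246, 0.206, -0.01], 0],
```

Request:
arm_command(
  moves=[
    [-1,[0.002,0.029,-0.001],0],
    [-1,[0.01,0.058,-0.002],0],
    [-1,[0.022,0.085,-0.002],0],
    [-1,[0.037,0.11,-0.003],0],
    [-1,[0.055,0.133,-0.004],0],
    [-1,[0.076,0.154,-0.005],0],
    [-1,[0.1,0.171,-0.006],0],
    [-1,[0.126,0.186,-0.007],0],
    [-1,[0.154,0.196,-0.007],0],
    [-1,[0.182,0.203,-0.008],0],
    [-1,[0.212,0.206,-0.009],0],
    [-1,[0.242,0.206,-0.01],0],
    [-1,[0.242,0.206,-0.01],0],
    [-1,[0.242,0.206,-0.01],0],
  ],
)

```text
time: 8.08
tool_pos: [0.5524, -0.0509, 0.2102]
tool_rot: [-0.001, 0.65, 0.76, -0.0]
contact_force: [-3.7, -2.1, 7.5]
gripper_width: 0.19
grasp_force: 59.1
```

```bash
python3 st.py; python3 circ.py 3.14 4.71 12 0 0 0; echo; python3 circ.py 4.71 6.28 12 0 0 0
```

```text
{'time': 8.0833, 'tool_pos': [0.5524, -0.0509, 0.2102], 'tool_rot': [-0.0006, 0.6502, 0.7598, -0.0001], 'contact_force': [-3.6668, -2.1015, 7.5241], 'ft_torque': [-0.4489, 0.7058, 0.0113], 'gripper_width': 0.1899, 'grasp_force': 59.1019, 'joint_pos': [-0.2262, -0.0813, 1.8234, 0.0005, 1.4006, -0.3815]}
[-1, [0.029, -0.005, -0.001], 0], [-1, [0.058, -0.013, -0.002], 0], [-1, [0.085, -0.025, -0.002], 0], [-1, [0.11, -0.04, -0.003], 0], [-1, [0.133, -0.059, -0.004], 0], [-1, [0.154, -0.08, -0.005], 0], [-1, [0.171, -0.104, -0.006], 0], [-1, [0.186, -0.13, -0.007], 0], [-1, [0.196, -0.158, -0.007], 0], [-1, [0.203, -0.186, -0.008], 0], [-1, [0.207, -0.216, -0.009], 0], [-1, [0.206, -0.245, -0.01], 0], 
[-1, [-0.004, -0.029, -0.001], 0], [-1, [-0.013, -0.058, -0.002], 0], [-1, [-0.025, -0.085, -0.002], 0], [-1, [-0.04, -0.11, -0.003], 0], [-1, [-0.059, -0.133, -0.004], 0], [-1, [-0.08, -0.154, -0.005], 0], [-1, [-0.104, -0.171, -0.006], 0], [-1, [-0.13, -0.186, -0.007], 0], [-1, [-0.157, -0.196, -0.007], 0], [-1, [-0.186, -0.204, -0.008], 0], [-1, [-0.216, -0.207, -0.009], 0], [-1, [-0.245, -0.206, -0.01], 0],
```

Request:
arm_command(
  moves=[
    [-1,[0.029,-0.005,-0.003],0],
    [-1,[0.058,-0.013,-0.006],0],
    [-1,[0.085,-0.025,-0.006],0],
    [-1,[0.11,-0.042,-0.007],0],
    [-1,[0.133,-0.061,-0.008],0],
    [-1,[0.154,-0.082,-0.009],0],
    [-1,[0.171,-0.106,-0.01],0],
    [-1,[0.186,-0.132,-0.011],0],
    [-1,[0.196,-0.16,-0.011],0],
    [-1,[0.203,-0.188,-0.012],0],
    [-1,[0.207,-0.218,-0.013],0],
    [-1,[0.206,-0.247,-0.014],0],
    [-1,[0.206,-0.247,-0.014],0],
    [-1,[0.206,-0.247,-0.014],0],
  ],
)

```text
time: 9.25
tool_pos: [0.5119, -0.028, 0.2117]
tool_rot: [0.002, 0.651, 0.759, -0.001]
contact_force: [1.2, -8.3, 1.1]
gripper_width: 0.193
grasp_force: 58.6
```

```bash
python3 st.py
```

```text
{'time': 9.25, 'tool_pos': [0.5119, -0.028, 0.2117], 'tool_rot': [0.0021, 0.6506, 0.7594, -0.0006], 'contact_force': [1.1556, -8.2882, 1.0904], 'ft_torque': [-1.4997, -0.3685, 0.0213], 'gripper_width': 0.1928, 'grasp_force': 58.5828, 'joint_pos': [-0.1984, -0.1903, 1.9191, -0.0031, 1.4096, -0.352]}
```

Request:
arm_command(
  moves=[
    [-1,[-0.006,-0.029,-0.001],0],
    [-1,[-0.017,-0.058,-0.002],0],
    [-1,[-0.03,-0.085,-0.002],0],
    [-1,[-0.046,-0.11,-0.003],0],
    [-1,[-0.066,-0.133,-0.004],0],
    [-1,[-0.087,-0.154,-0.005],0],
    [-1,[-0.111,-0.171,-0.006],0],
    [-1,[-0.137,-0.186,-0.007],0],
    [-1,[-0.164,-0.196,-0.007],0],
    [-1,[-0.193,-0.204,-0.008],0],
    [-1,[-0.223,-0.207,-0.009],0],
    [-1,[-0.252,-0.206,-0.01],0],
    [-1,[-0.281,-0.202,-0.011],0],
    [-1,[-0.281,-0.202,-0.011],0],
    [-1,[-0.281,-0.202,-0.011],0],
    [-1,[-0.281,-0.202,-0.011],0],
  ],
)

```text
time: 10.58
tool_pos: [0.4878, -0.074, 0.2134]
tool_rot: [-0.0, 0.651, 0.759, -0.0]
contact_force: [0.4, 1.2, 4.5]
gripper_width: 0.193
grasp_force: 59.2
```

```bash
python3 st.py
```

```text
{'time': 10.5833, 'tool_pos': [0.4878, -0.074, 0.2134], 'tool_rot': [-0.0, 0.6507, 0.7593, -0.0005], 'contact_force': [0.4276, 1.2328, 4.5272], 'ft_torque': [0.2232, -0.1991, -0.0115], 'gripper_width': 0.1931, 'grasp_force': 59.1606, 'joint_pos': [-0.3011, -0.2399, 1.9582, -0.0008, 1.4237, -0.4548]}
```

Request:
arm_command(
  moves=[
    [-0.2,[0,0,0],0],
    [0.2,[0,0,0],0],
    [0.2,[0,0,0],0],
    [0.2,[0,0,0],0],
    [0.2,[0,0,-0.2],0],
    [0.2,[0,0,-0.5],0],
    [0.2,[0,0,-0.5],0],
    [0.2,[-0.6,0.2,-0.5],0],
    [0.2,[-0.6,0.2,-0.5],0],
    [0.2,[-0.6,0.2,-0.5],0],
    [0.2,[-0.6,0.2,-0.5],0],
    [0.2,[-0.6,0.2,-0.5],0],
    [0.2,[-0.6,0.2,-0.5],0],
    [0.2,[-0.6,0.2,-0.5],0],
  ],
)

```text
time: 11.75
tool_pos: [0.5309, -0.1565, 0.2879]
tool_rot: [-0.0, 0.65, 0.76, -0.0]
contact_force: [0.5, 0.0, 0.6]
gripper_width: 0.602
grasp_force: 0.0
```

```bash
python3 st.py; python3 - <<'E'
from plant import manip
from h import *
import cv2,pickle
f=manip.grab_frame("wrist"); pickle.dump(f,open("w3.pkl","wb")); cv2.imwrite("pics/w3.png",f["frame"][:,:,::-1])
p=np.load("p2.npy")
for t in ("crank_handle","pull_knob","wheel_axis"): print(t,[(np.round(d["extent"],1).tolist(),round(d["confidence"],2)) for d in manip.search_frame(f,t)[:2]])
print(proj(f,w(p,hand(p[3]+6.4))),proj(f,w(p,KNOB)),proj(f,w(p,[0,-.269,.116])),proj(f,w(p,[0,-.297,.116])),proj(f,w(p,[0,-.205,.1])))
E
```

```text
{'time': 11.75, 'tool_pos': [0.5309, -0.1565, 0.2879], 'tool_rot': [-0.0003, 0.6501, 0.7599, -0.0], 'contact_force': [0.4979, 0.0234, 0.5546], 'ft_torque': [0.0137, 0.0211, -0.0054], 'gripper_width': 0.602, 'grasp_force': 0.0, 'joint_pos': [-0.4212, -0.1349, 1.7425, 0.0001, 1.5345, -0.5767]}
crank_handle [([231.9, 45.0, 282.1, 98.1], 0.95)]
pull_knob [([305.8, 153.2, 351.4, 272.9], 0.63)]
wheel_axis [([231.3, 0.6, 423.1, 156.0], 0.61), ([229.8, 0.0, 420.9, 275.1], 0.51)]
[258.64192354  69.68600396] [327.82045782 240.22140404] [328.2730489 227.9628586] [327.68894576 265.12151135] [329.47764713 133.51210914]
```

View pics/w3.png

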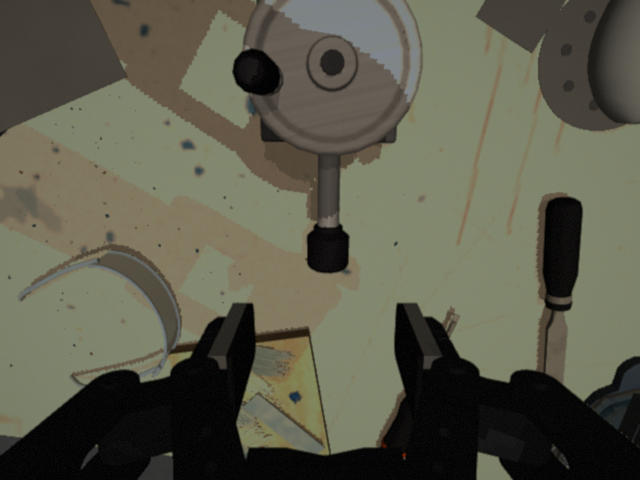

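The handle is at (257,72), which matches q ≈ 6.5. The knob's thick part spans rows 235 to 271 at column 328, so its middle is about 5 mm further back than modelled. I'll move over it and descend.

Request:
arm_command(
  moves=[
    [0.2,[-0.15,0.026,0],0.002],
    [0.2,[-0.15,0.026,0.2],0.002],
    [0.2,[-0.15,0.026,0.4],0.002],
    [0.2,[-0.15,0.026,0.6],0.002],
    [0.2,[-0.15,0.026,0.6],0.002],
    [0.2,[-0.15,0.026,0.6],0.002],
  ],
)

```text
time: 12.45
tool_pos: [0.5375, -0.1784, 0.1964]
tool_rot: [-0.002, 0.655, 0.756, -0.001]
contact_force: [0.1, -0.1, 0.5]
gripper_width: 0.6
grasp_force: 0.0
```

```bash
python3 st.py
```

```text
{'time': 12.45, 'tool_pos': [0.5375, -0.1784, 0.1964], 'tool_rot': [-0.0021, 0.6551, 0.7555, -0.0005], 'contact_force': [0.1244, -0.0901, 0.5361], 'ft_torque': [-0.0245, 0.0216, -0.0044], 'gripper_width': 0.6004, 'grasp_force': 0.0, 'joint_pos': [-0.4519, -0.0395, 1.8071, 0.0, 1.3782, -0.5941]}
```

Request:
arm_command(
  moves=[
    [0.2,[0,0.003,0.15],0],
    [0.2,[0,0.003,0.3],0],
    [0.2,[0,0.003,0.45],0],
    [0.2,[0,0.003,0.55],0],
    [0.2,[0,0.003,0.6],0],
    [0.2,[0,0.003,0.6],0],
    [0,[0,0.003,0.6],0],
    [-0.2,[0,0.003,0.6],0],
    [-0.4,[0,0.003,0.6],0],
    [-0.6,[0,0.003,0.6],0],
    [-1,[0,0.003,0.6],0],
    [-1,[0,0.003,0.6],0],
    [-1,[0,0.003,0.6],0],
    [-1,[0,0.003,0.6],0],
  ],
)

```text
time: 13.62
tool_pos: [0.5371, -0.1803, 0.111]
tool_rot: [-0.002, 0.655, 0.756, -0.003]
contact_force: [-14.5, -1.2, 11.6]
gripper_width: 0.356
grasp_force: 59.2
```

```bash
python3 st.py; python3 - <<'E'
from plant import manip
import cv2,pickle
f=manip.grab_frame("wrist"); g=manip.grab_frame("side"); pickle.dump((f,g),open("w4.pkl","wb"))
b=cv2.resize(g["frame"][170:350,220:400],(480,480),interpolation=cv2.INTER_CUBIC)
import numpy as np
cv2.imwrite("pics/w4.png",np.hstack([f["frame"][:,160:480],b])[:,:,::-1])
E
```

```text
{'time': 13.6167, 'tool_pos': [0.5371, -0.1803, 0.111], 'tool_rot': [-0.0019, 0.655, 0.7556, -0.003], 'contact_force': [-14.4633, -1.1875, 11.5866], 'ft_torque': [-0.1573, 2.6106, -0.0948], 'gripper_width': 0.3558, 'grasp_force': 59.2259, 'joint_pos': [-0.453, 0.0532, 1.8662, -0.0051, 1.2274, -0.5937]}
```

View pics/w4.png

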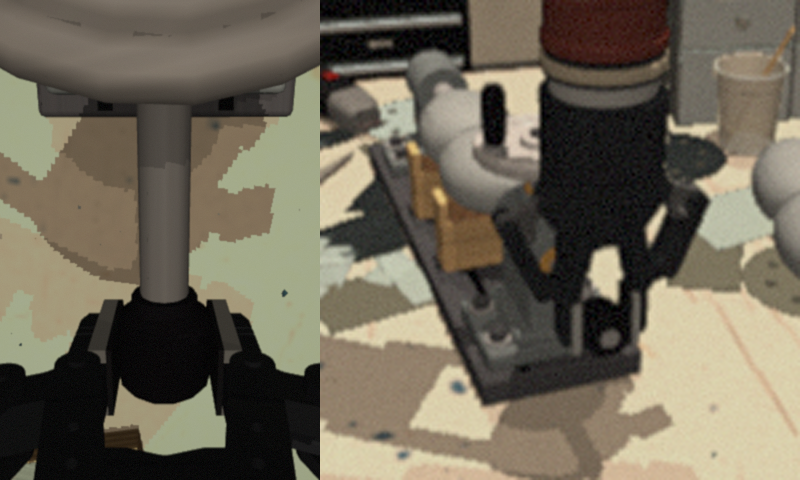

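The knob sits squarely between the pads and the wheel is clear. I'll pull straight back 44 mm, also easing off the side load from the grip.

Request:
arm_command(
  moves=[
    [-1,[0,-0.005,-0.004],0],
    [-1,[0,-0.01,-0.007],0],
    [-1,[-0.03,-0.01,-0.007],0],
    [-1,[-0.06,-0.01,-0.007],0],
    [-1,[-0.09,-0.01,-0.007],0],
    [-1,[-0.12,-0.01,-0.007],0],
    [-1,[-0.15,-0.01,-0.007],0],
    [-1,[-0.18,-0.01,-0.007],0],
    [-1,[-0.21,-0.01,-0.007],0],
    [-1,[-0.24,-0.01,-0.007],0],
    [-1,[-0.265,-0.01,-0.007],0],
    [-1,[-0.28,-0.01,-0.007],0],
    [-1,[-0.29,-0.01,-0.007],0],
    [-1,[-0.29,-0.01,-0.007],0],
    [-1,[-0.29,-0.01,-0.007],0],
    [-1,[-0.29,-0.01,-0.007],0],
  ],
)

```text
time: 15.05
tool_pos: [0.5428, -0.2203, 0.111]
tool_rot: [-0.003, 0.655, 0.756, 0.0]
contact_force: [-8.6, 9.7, 10.0]
gripper_width: 0.352
grasp_force: 60.3
```

```bash
python3 st.py; python3 - <<'E'
from plant import manip
import cv2,pickle,numpy as np
f=manip.grab_frame("wrist"); g=manip.grab_frame("scene"); h=manip.grab_frame("side"); pickle.dump((f,g),open("w5.pkl","wb"))
c=lambda a:cv2.resize(a,(240,240),interpolation=cv2.INTER_CUBIC)
cv2.imwrite("pics/w5.png",np.hstack([f["frame"][:,160:480],np.vstack([c(g["frame"][190:290,270:370]),c(h["frame"][230:330,270:370])])])[:,:,::-1])
E
```

```text
{'time': 15.05, 'tool_pos': [0.5428, -0.2203, 0.111], 'tool_rot': [-0.0034, 0.655, 0.7556, 0.0005], 'contact_force': [-8.6214, 9.7113, 10.0384], 'ft_torque': [1.3754, 1.8261, 0.0191], 'gripper_width': 0.3523, 'grasp_force': 60.3369, 'joint_pos': [-0.5136, 0.0971, 1.8198, 0.0024, 1.2312, -0.6568]}
```

View pics/w5.png

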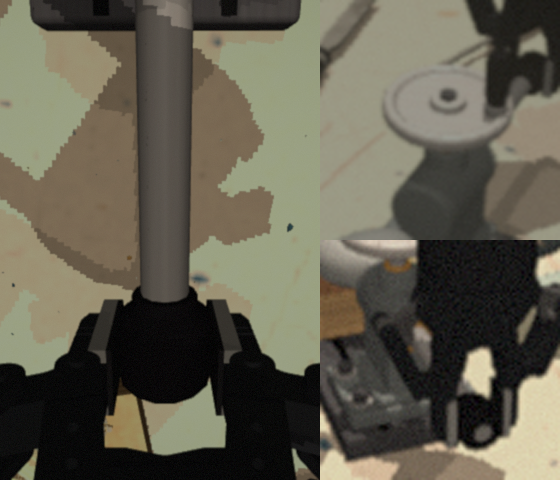

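The pads have not slipped on the knob. TCP travel and spring force both put the rod at about 40 mm, so I'll pull a further 2.2 mm and settle.

Request:
arm_command(
  moves=[
    [-1,[-0.008,-0.003,-0.003],0],
    [-1,[-0.016,-0.005,-0.005],0],
    [-1,[-0.016,-0.005,-0.005],0],
    [-1,[-0.016,-0.005,-0.005],0],
    [-1,[-0.016,-0.005,-0.005],0],
    [-1,[-0.016,-0.005,-0.005],0],
    [-1,[-0.016,-0.005,-0.005],0],
    [-1,[-0.016,-0.005,-0.005],0],
  ],
)

```text
time: 15.87
tool_pos: [0.543, -0.2222, 0.1111]
tool_rot: [-0.003, 0.655, 0.756, 0.001]
contact_force: [-4.4, 10.7, 4.0]
gripper_width: 0.353
grasp_force: 59.9
```

```bash
python3 st.py; python3 - <<'E'
from plant import manip
import cv2,pickle,numpy as np
f=manip.grab_frame("wrist"); g=manip.grab_frame("scene"); h=manip.grab_frame("side")
c=lambda a:cv2.resize(a,(360,360),interpolation=cv2.INTER_CUBIC)
cv2.imwrite("pics/w6.png",np.hstack([c(g["frame"][230:390,200:360]),c(h["frame"][220:320,270:370])])[:,:,::-1])
print([manip.search_frame(x,"casting")[0]["extent"] for x in (g,h)])
a=pickle.load(open("w4.pkl","rb"))[0]["frame"][300:420,270:390].astype(float); b=f["frame"][300:420,270:390].astype(float)
print(cv2.phaseCorrelate(a.mean(2),b.mean(2)))
E
```

```text
{'time': 15.8667, 'tool_pos': [0.543, -0.2222, 0.1111], 'tool_rot': [-0.003, 0.655, 0.7556, 0.0014], 'contact_force': [-4.3897, 10.7076, 4.049], 'ft_torque': [1.5674, 1.1294, -0.0419], 'gripper_width': 0.3532, 'grasp_force': 59.8511, 'joint_pos': [-0.5169, 0.0982, 1.8184, 0.0042, 1.2303, -0.6608]}
[[229.5, 280.8, 315.9, 381.3], [254.0, 204.2, 293.3, 249.0]]
((0.15760051048822277, -0.35851930602909476), 0.8252429497069107)
```

View pics/w6.png

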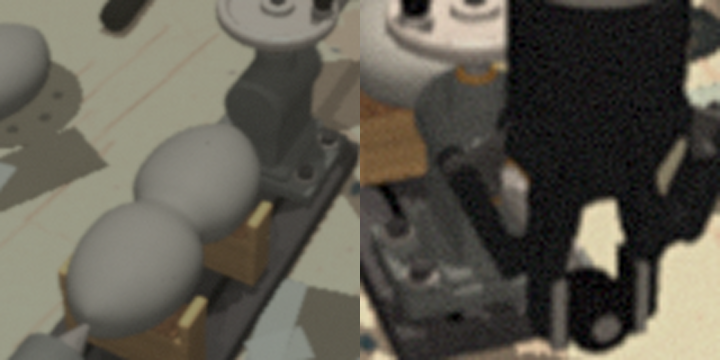

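The casting lies where it was, and the centre no longer shows in front of it. Rod travel is about 42.3 mm and the knob has not slipped in the pads, so I'm handing in.

```bash
python3 -c "
from plant import manip
print(manip.job_done())"
```

```text
the job is handed in; nothing more can be done
None
```

I handed the job in at about 16 s with the handwheel backed off just over one full turn, the gripper still holding the knob with the sprung centre drawn back about 42 mm, and the casting in place on its rests; the 42 mm comes from arm travel, as the groove was hidden from the cameras, and no verdict came back.

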